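# Set the jar dial and tip out the craft balls

## Task

Dispense the three wooden balls from the clear jar: turn the grey dial on the jar's mouth until the smallest hole that the balls will pass through lies over the outlet, then swing the jar over by its side lever so that all three balls run into the tray below. Swing the jar back until it rests mouth-up against its stop again, leave the dial at that hole, and do not disturb the other things on the table.

Things in the scene. Friction and masses are not known exactly. Their poses are not given: they have to be found in the camera images.
- stand: Fixed plywood dispenser stand. Origin on the table under the jar's pivot axis, midway between its posts; x from front (tray, robot's side) to back, y along the pivot axis to the lever's side, z up. Base x -170..90, y -103..103 mm, 8 mm thick. Open tray on it: inside x -164..30, y -80..80, floor z 8, wall tops z 53 mm. Posts 60 x 14 mm in plan at y -94 and 94, 187 mm tall.
- jar_pivot (a point): Centre of the clear jar (128 mm in diameter, 130 mm long, closed by a plate and dial at its mouth) on its pivot axis, 165 mm above the stand's origin; axes as the stand's. The jar turns about the y axis through it.
- jar (a joint): Swing of the jar, rad. 0: rests on its stop, mouth up, its axis leaning 32 degrees from vertical to the stand's -x. Grows as the mouth swings forward (-x) and down: mouth level at 1.01, end stop at 1.85. Balls run out freely at 1.65 and more, in 1 to 2 s. Stays wherever it is left (friction 0.35 N m, about 4 N at the lever).
- lever_grip (a point): Middle of the lever's grip: round wooden bar, 14 mm in diameter, along the stand's y, 162 mm to the +y side of the jar's centre, 100 mm from the pivot axis; clear of the steel crank arm 45 mm inward, ends 38 mm outward. At jar = 0 it is 77 mm behind (+x) and 64 mm above the pivot axis; it swings over the top with the jar, to 71 mm in front and 70 mm above at 1.65. Its frame's y is the bar.
- dial_grip (a point): On the dial's axis, inside the grip bar of the grey dial: 22 mm above the dial's face, 94 mm from the jar's centre. Bar 64 mm long, 14 mm thick, 32 mm tall. Axes turn with the dial: z along the jar's axis out of the mouth (leaning 32 degrees at rest), x along the bar, y across it. The dial is a disc 148 mm in diameter, 4 mm thick, with three round holes 20, 42 and 50 mm wide.
- dial (a joint): Turn of the dial about the jar's axis, rad, 0 to 3.0, growing counter-clockwise as seen looking onto its face. The 20 mm hole lies over the outlet at 0.15, the 42 mm hole at 1.25, the 50 mm hole at 2.85; starts between 0 and 0.6. No clicks; friction of 0.06 N m holds it. Set well if within 0.15 of a hole's middle.
- outlet (a point): Centre of the outlet, at the height of the dial's face: a window 52 mm wide in the plate under the dial, 45 mm from the jar's axis, at the jar's front (the stand's -x side), marked by a white tab on the rim. Only the dial hole over it is open. Moves with the jar.
- hole_20 (a point): Centre of the dial's 20 mm hole on its face, 45 mm from the axis. Turns with the dial.
- hole_42 (a point): Centre of the dial's 42 mm hole, likewise, 42 degrees from the bar's x axis towards y.
- hole_50 (a point): Centre of the dial's 50 mm hole, likewise, beyond the bar from the 42 mm hole.
- ball1_center (a point): Centre of a loose plain wooden ball, 30 mm in diameter, 12 g, in the jar's clear guide channel, where the three lie in single file under the outlet.
- ball2_center (a point): Centre of the second, like ball 1.
- ball3_center (a point): Centre of the third, like ball 1.
- ball1: The first ball itself (origin on its surface).
- ball2: The second ball.
- ball3: The third ball.
- tube: Bystander: loose cardboard tube standing on end, 52 mm in diameter, 190 mm tall; origin under its centre.
- glue: Bystander: loose white glue bottle, 56 mm in diameter, 150 mm tall; origin under its centre.
- tape: Bystander: loose roll of paper tape lying flat, 96 mm in diameter, 25 mm tall; origin under its centre.
- pencil_mug: Bystander: loose mug with pencils, 76 mm in diameter, 165 mm tall; origin under its centre.
- cone: Bystander: loose black craft cone, 70 mm in diameter, 105 mm tall; origin under its centre.
- brush: Bystander: loose brush lying down, 190 mm long; origin under its middle.

How it is judged:
On the way, in this order (a step that is already met when the one before it is completed fails the run):
1. the dial is turned so that the 42 mm hole lies over the outlet, the jar still mouth-up (value of joint dial between 1.1 and 1.4 rad and value of joint jar below 0.2 rad), for 0.2 s.
2. the jar is swung over and all three balls have run into the tray (value of joint jar above 0.6 rad and x of ball1_center in the frame of stand between -0.166 and 0.032 m and y of ball1_center in the frame of stand between -0.082 and 0.082 m and z of each of ball1_center, ball2_center, ball3_center in the frame of stand below 0.05 m and x of ball2_center in the frame of stand between -0.166 and 0.032 m and y of ball2_center in the frame of stand between -0.082 and 0.082 m and x of ball3_center in the frame of stand between -0.166 and 0.032 m and y of ball3_center in the frame of stand between -0.082 and 0.082 m), for 0.2 s.
At the end, for the whole second after the job is handed in: All three balls lie at rest in the tray (centres inside its walls and below 50 mm above the table); the jar is back within 0.12 rad of its mouth-up stop; the dial is within 0.2 rad of the 42 mm hole's place (1.25 rad) (value of joint dial between 1.05 and 1.45 rad and value of joint jar below 0.12 rad and x of ball1_center in the frame of stand between -0.166 and 0.032 m and y of ball1_center in the frame of stand between -0.082 and 0.082 m and z of each of ball1_center, ball2_center, ball3_center in the frame of stand below 0.05 m and x of ball2_center in the frame of stand between -0.166 and 0.032 m and y of ball2_center in the frame of stand between -0.082 and 0.082 m and x of ball3_center in the frame of stand between -0.166 and 0.032 m and y of ball3_center in the frame of stand between -0.082 and 0.082 m and linear speed of each of ball1, ball2, ball3 below 0.05 m/s); the robot touches nothing.
It fails at once if the jar is swung over (past 0.5 rad) with the dial more than 0.3 rad off the 42 mm hole (value of joint jar above 0.5 rad and (value of joint dial below 0.95 rad or value of joint dial above 1.55 rad)).
It fails at once if a bystander is moved by more than 30 mm (distance of any of tube, glue, tape, pencil_mug, cone, brush from where it was at the start of the episode above 0.03 m).
It also fails if it takes over 53 s, if anything falls off the work surface, if the arm or the gripper's body presses on something with over 40 N, if the wrist force passes 120 N, or if a joint passes its speed limit or range.

## Robot

A 6-joint arm with a two-finger parallel gripper is mounted at the origin on the work surface. World frame = base frame: x ahead of the robot, y to its left, z up, the work surface at z = 0. Lengths are in m, angles in rad, forces in N, time in s.
With the tool pointing down it reaches from about 0.325 to 1 m from the base axis. Payload 5.1 kg.
Tool frame: the origin (TCP) lies midway between the tips of the shut fingers; the grasp point (between the pads) lies 19 mm behind it (robot.grasp_offset is the distance from the TCP to the grasp point, in m); z points along the fingers, y is the direction in which the jaws open and shut (so a half turn about z gives the same grasp; the last joint's range is limited). The gripper opens to 85 mm and grips with 20 to 120 N. Pads are 22 mm wide; open, the fingers measure 114 mm over their backs; the gripper's body (76 mm by 85 mm) begins 54 mm behind the grasp point. The pads swing forward as they close: fully open they stand 13 mm farther back than shut.
Start: joints at [1.134, 0.124, 1.65, -0, 1.367, -0.083], TCP at [0.225, 0.61, 0.231] pointing down, gripper open.
Joint ranges: [-2.61, 2.61], [-1.02, 2.33], [0.03, 2.71], [-1.35, 4.49], [0.32, 2.68], [-2.91, 2.91]. Speed limits (rad/s): [2.57, 2.57, 3.14, 3.14, 3.14, 3.14].

## Interface

Orientations are given as [roll, pitch, yaw] about the fixed x, y, z axes, in that order (R = Rz(yaw) Ry(pitch) Rx(roll)).
In Python, from bench import readout, capture, get_calibration, robot gives the robot as it stands.
- The arm moves only by the tool drive_tool, never from a script. Its argument "deltas" is a list of rows, each a list of 7 numbers: the turn, a rotation vector about the tool's x, y, z in units of 5 degrees (1.0 is 5 degrees), then the shift along the tool's x, y, z in cm, then the gripper's target within -1 to 1 (fully open at 1, half-way at 0, shut at -1). A call has 1 to 5 rows; each row shifts and turns the commanded pose from where the row before left it, along the tool's axes as they then stand; what a row does not reach is not made up. A row lasts 1/12 s, in which the tool goes at most 41.7 mm and 7.16 degrees, less where a joint would pass 70% of its speed; a pose out of reach is approached as far as the arm can. A call with a gripper value outside its range is refused whole. The fingers move at their own pace and stop on an object; "grip_force" is the grip in N (left out, the last holds). Time passes only in rows, so rows that do not move let the fingers close. It gives the time, the measured TCP pose, the force and the opening at its end, in the units of the state.
- readout.sense(): the state, without advancing time (a new reading comes with each control period).
- capture(name): name is "side" or "top" or "wrist"; returns the picture (420x560x3 uint8, red, green, blue); there is no depth.
- get_calibration(name): a dict with "camera_matrix" (3x3 intrinsics, pixels), "extrinsics" (4x4, takes a point from world to camera coordinates). Camera axes: x right, y up, looking along -z (the intrinsics and any distortion apply to the point x, -y, -z); pixel columns grow to the right and rows downward; lengths in m; the calibration is good to about 2 mm. The wrist camera is an equidistant fisheye: a pixel r from the principal point sees the ray r / f radians off the axis. A picture is of the moment at which its call begins: read the wrist's pose just before it. get_calibration takes no time and is no camera call; for the wrist camera it gives the pose at the moment of the call.
- robot.job_done(): hands the job in, once; it reports no verdict.
The state is a dict: "time_s": time; "qpos": joint angles; "qvel": joint speeds; "tau": joint torques, N m; "position": TCP position; "tcp_rot": TCP orientation; "wrist_force": force on the tool from outside, world axes, zero at the start; "moment": the same for the moment, N m; "finger_gap": finger opening in m.
Only numpy, scipy, OpenCV 4.12 (cv2) and the standard library are available. Lean on these libraries where they do the work, as an engineer would, in place of code of your own. Each camera call takes 0.05 s, during which the arm holds its last target. There are 200 camera calls.

## Working session

There is one attempt and no reset: what is moved stays moved. The work goes in short steps, Python scripts to look and compute and a tool call to move; the robot and the scene stay as the last step left them, time stands still between calls to the robot, and variables do not carry over. Pictures are saved under pics/ and viewed, about 8 in all and at most 12, crops included, and the job is handed in when it is done.

Besides the shell and the picture viewer there is one more tool, called after "Call:" as name([rows], argument=value, ...), one row to a line, values as JSON. drive_tool: Moves the arm, as the interface text tells. Its arguments: {"type":"object","properties":{"deltas":{"type":"array","items":{"type":"array","items":{"type":"number"}}},"grip_force":{"type":"number"}},"required":["deltas"]}

```bash
ls; mkdir -p pics
python3 - <<'E'
from bench import readout,capture,get_calibration,robot
import cv2,numpy as np
for n in("side","top"):
    cv2.imwrite(f"pics/{n}0.png",capture(n)[:,:,::-1]); print(n,get_calibration(n))
print(readout.sense())
E
```

```text
pics
side {'camera_matrix': array([[485.83801147,   0.        , 273.87391629],
       [  0.        , 485.83801147, 215.92768684],
       [  0.        ,   0.        ,   1.        ]]), 'extrinsics': array([[ 0.99925662, -0.03704689,  0.01066507, -0.51309969],
       [ 0.01592162,  0.6485328 ,  0.76102018, -0.07448742],
       [-0.03511008, -0.76028464,  0.64864054, -1.27488258],
       [ 0.        ,  0.        ,  0.        ,  1.        ]])}
top {'camera_matrix': array([[439.31128438,   0.        , 288.8731206 ],
       [  0.        , 439.31128438, 209.36652462],
       [  0.        ,   0.        ,   1.        ]]), 'extrinsics': array([[ 0.00194284, -0.99942663, -0.03380284, -0.06531258],
       [ 0.98366114, -0.00417519,  0.17998146, -0.52903295],
       [-0.1800194 , -0.03360022,  0.98308903, -1.04378991],
       [ 0.        ,  0.        ,  0.        ,  1.        ]])}
{'time_s': 0.1, 'qpos': array([ 1.13435323e+00,  1.24461163e-01,  1.65152174e+00, -8.10567818e-06,
        1.36749767e+00, -8.25949825e-02]), 'qvel': array([-0.0011014 , -0.00173663, -0.00169504,  0.0010882 ,  0.00013996,
        0.00036315]), 'tau': array([ 2.22937574e-04, -4.24929535e+01, -3.66655433e+01, -1.26152827e-04,
        3.94145376e-03,  2.16882376e-05]), 'position': array([0.22502718, 0.60922591, 0.23017145]), 'tcp_rot': array([-3.13971051e+00, -1.47847139e-04,  2.78774604e+00]), 'wrist_force': array([ 0.86585566, -0.03615612,  0.27956511]), 'moment': array([-0.04852863, -0.02390847, -0.02091867]), 'finger_gap': 0.08528671725501047}
```

View pics/side0.png

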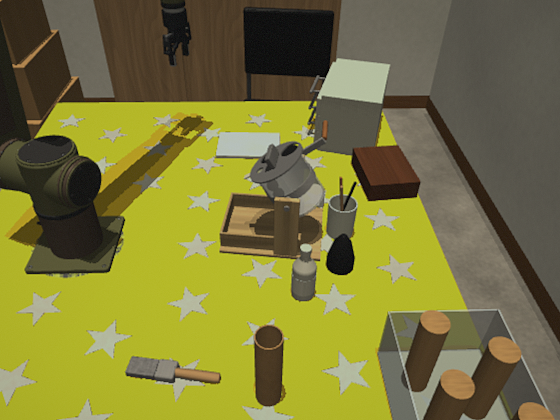

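View pics/top0.png

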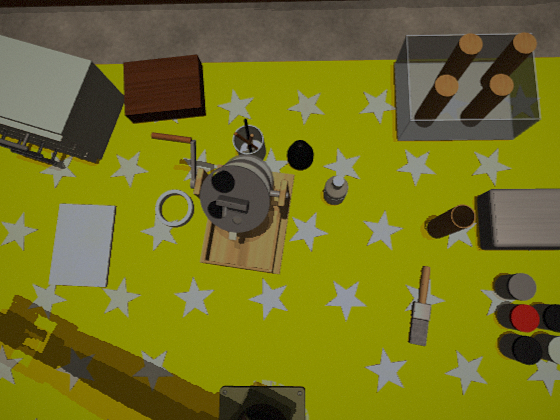

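The side view shows the jar at about (285,170) with its lever grip at (323,130). The top view shows the dial at about (237,200), its bar at (232,206), the white tab at (233,236) and the lever at (172,137). I'll enlarge both.

Run:
```python
import cv2,numpy as np
a=cv2.imread("pics/top0.png")[110:290,140:340]
b=cv2.imread("pics/side0.png")[110:290,200:360]
a=cv2.resize(a,None,fx=4,fy=3.3333,interpolation=2) if 0 else cv2.resize(a,(800,720),interpolation=cv2.INTER_CUBIC)
a=cv2.convertScaleAbs(a,alpha=1.5,beta=10)
cv2.imwrite("pics/top0c.png",a[:600])
```

```text
(no output)
```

View pics/top0c.png

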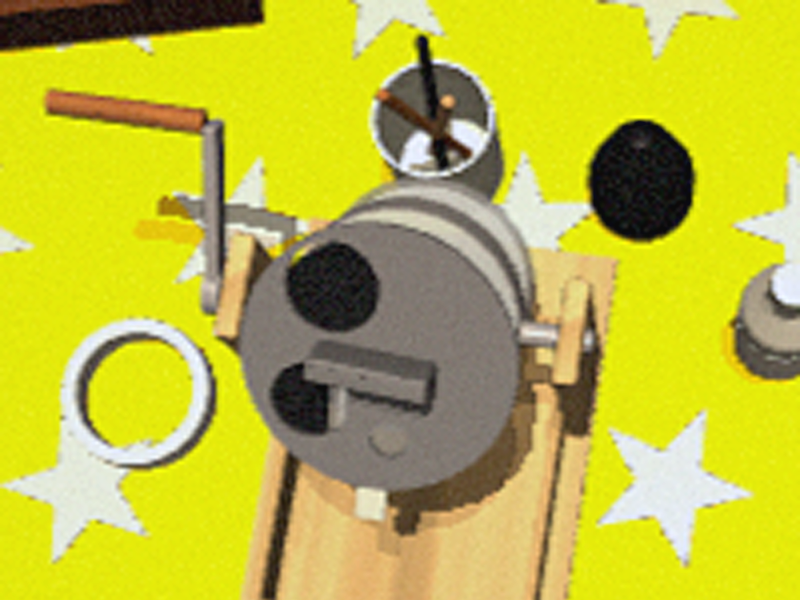

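The crop (4x, offset 140,110) shows:
- lever ends at (48,102) and (205,120)
- 50 mm hole at (333,285), 42 mm hole near (310,398), 20 mm hole at (388,441)
- bar top centre near (372,362)
- base corner at (616,258)
- tab at (371,490)

Next I'll fit the stand pose and dial angle from these.

```bash
cat > h.py <<'E'
import numpy as np
from scipy.spatial.transform import Rotation as R
from bench import readout,capture,get_calibration
def proj(c,P):
    e=c['extrinsics'];K=c['camera_matrix'];p=e[:3,:3]@P+e[:3,3]
    q=K@np.array([p[0],-p[1],-p[2]]);return q[:2]/q[2]
def jarpt(r,ang,h,jar=0):  # stand frame, point at radius r, angle ang ccw from x, h along jar axis
    t=np.radians(32)+jar
    X=np.array([np.cos(t),0,np.sin(t)]);Z=np.array([-np.sin(t),0,np.cos(t)])
    return np.array([0,0,.165])+r*np.cos(ang)*X+r*np.sin(ang)*np.array([0,1,0])+h*Z
def W(p,s): # s=x,y,yaw
    return np.array([s[0],s[1],0])+R.from_euler('z',s[2]).apply(s_ if (s_:=np.asarray(p)) is None else p)
bar0=np.radians(138)-1.25
E
sed -i 's/apply(.*$/apply(p)/' h.py
cat > fit.py <<'E'
from h import *
from scipy.optimize import least_squares
c=get_calibration("top"); cs=get_calibration("side")
def feats(d):
    return [(c,[.077,.2,.229],(48,102)),(c,[.077,.119,.229],(205,120)),(c,[.09,-.103,.008],(616,258)),
     (c,jarpt(.045,np.pi+d-2.85,.072),(333,285)),(c,jarpt(.045,np.pi+d-.15,.072),(388,441)),
     (c,jarpt(0,0,.104),(370,361)),(c,jarpt(.032,bar0+d,.104),(311,352)),(c,jarpt(-.032,bar0+d,.104),(436,371)),(c,jarpt(.07,np.pi,.07),(371,490))]
def res(p): return np.concatenate([proj(k,W(P,p[:3]))-(np.array(u)/4+[140,110]) for k,P,u in feats(p[3])])
r=least_squares(res,[.65,.08,0,.3],loss='soft_l1')
print(r.x,np.round(res(r.x).reshape(-1,2),1))
for P,u in(([.077,.2,.229],0),(jarpt(0,0,.104),0)): print('side',proj(cs,W(P,r.x[:3])))
np.save('s.npy',r.x)
E
python3 fit.py
```

```text
[ 0.55580545  0.03425097 -0.13546448  0.32070274] [[ 0.3 -0.3]
 [-2.1 -0.3]
 [ 0.8 -0.9]
 [ 0.8 -0.2]
 [ 0.9 -1.1]
 [-0.4  4.5]
 [-1.1  3.4]
 [-1.4  5.3]
 [ 1.2 -3.2]]
side [325.37258869 122.22039097]
side [269.21727366 151.75201261]
```

```bash
sed -i 's/(370,361)/(368,379)/;s/(311,352)/(305,369)/;s/(436,371)/(431,390)/;s/,(c,jarpt(.07,np.pi,.07),(371,490))//' fit.py; python3 fit.py
python3 - <<'E'
from h import *
import cv2
s=np.load('s.npy')
# target tool pose above dial: tool z = -axis, jaws (y) across bar
for back in (.0,.10):
  d=s[3]; t=np.radians(32)
  Zt=np.array([np.sin(t),0,-np.cos(t)])
  g=jarpt(0,0,.096+back); tcp=g+.019*Zt
  best=None
  for k in (0,1):
    a=bar0+d+k*np.pi; bx=jarpt(1,a,0)-jarpt(0,0,0)
    Rs=np.stack([bx,np.cross(Zt,bx),Zt],1)
    Rw=R.from_euler('z',s[2])*R.from_matrix(Rs)
    st=readout.sense(); R0=R.from_euler('xyz',st['tcp_rot'])
    rv=(R0.inv()*Rw).as_rotvec(); print(back,k,'tcp',W(tcp,s),'rotvec deg',np.degrees(rv),np.degrees(Rw.as_euler('xyz')))
print('lever',W([.077,.162,.229],s),'bystander')
E
```

```text
[ 0.55486526  0.0347666  -0.13927616  0.33899928] [[ 0.3 -0.2]
 [-2.2 -0.1]
 [ 0.7 -0.4]
 [ 0.2  0.3]
 [ 0.9 -0.6]
 [-0.3  0.4]
 [ 0.  -0.2]
 [-0.5  0.8]]
side [325.28473435 122.19886369]
side [268.8268346  151.59024821]
0.0 0 tcp [0.51445659 0.04043124 0.2302997 ] rotvec deg [-27.99960807 -20.77490617  79.6329611 ] [148.06908504  -2.22237372  78.45944633]
0.0 1 tcp [0.51445659 0.04043124 0.2302997 ] rotvec deg [ 21.57001263 -29.07122154 -95.22697392] [-148.06908504    2.22237372 -101.54055367]
0.1 0 tcp [0.46197779 0.04778791 0.31510451] rotvec deg [-27.99960807 -20.77490617  79.6329611 ] [148.06908504  -2.22237372  78.45944633]
0.1 1 tcp [0.46197779 0.04778791 0.31510451] rotvec deg [ 21.57001263 -29.07122154 -95.22697392] [-148.06908504    2.22237372 -101.54055367]
lever [0.65360951 0.18450829 0.229     ] bystander
```

```bash
cat >> h.py <<'E'
def rows(pos,Rw,n,p0=None,R0=None):
    st=readout.sense()
    if p0 is None: p0=st['position']
    if R0 is None: R0=R.from_euler('xyz',st['tcp_rot'])
    rv=(R0.inv()*Rw).as_rotvec(); ps=np.linspace(p0,pos,n+1); out=[]
    for i in range(n):
        Ri=R0*R.from_rotvec(rv*(i+.0)/n)
        out.append(np.r_[np.degrees(rv)/n/5,Ri.inv().apply(ps[i+1]-ps[i])*100])
    print(np.round(out,2).tolist())
def dialpose(s,d,h):
    t=np.radians(32);Zt=np.array([np.sin(t),0,-np.cos(t)])
    bx=jarpt(1,bar0+d,0)-jarpt(0,0,0)
    return W(jarpt(0,0,h)+.019*Zt,s),R.from_euler('z',s[2])*R.from_matrix(np.stack([bx,np.cross(Zt,bx),Zt],1))
E
python3 - <<'E'
from h import *
s=np.load('s.npy'); p,Rw=dialpose(s,s[3],.176)
rows(p,Rw,20)
E
```

```text
[[-0.28, -0.21, 0.8, -2.14, -2.21, -0.34], [-0.28, -0.21, 0.8, -2.29, -2.05, -0.35], [-0.28, -0.21, 0.8, -2.43, -1.88, -0.35], [-0.28, -0.21, 0.8, -2.56, -1.69, -0.35], [-0.28, -0.21, 0.8, -2.68, -1.5, -0.34], [-0.28, -0.21, 0.8, -2.78, -1.31, -0.33], [-0.28, -0.21, 0.8, -2.87, -1.1, -0.31], [-0.28, -0.21, 0.8, -2.95, -0.89, -0.28], [-0.28, -0.21, 0.8, -3.01, -0.68, -0.24], [-0.28, -0.21, 0.8, -3.05, -0.46, -0.2], [-0.28, -0.21, 0.8, -3.08, -0.24, -0.15], [-0.28, -0.21, 0.8, -3.09, -0.03, -0.1], [-0.28, -0.21, 0.8, -3.09, 0.19, -0.04], [-0.28, -0.21, 0.8, -3.07, 0.4, 0.02], [-0.28, -0.21, 0.8, -3.03, 0.61, 0.09], [-0.28, -0.21, 0.8, -2.98, 0.82, 0.16], [-0.28, -0.21, 0.8, -2.91, 1.02, 0.23], [-0.28, -0.21, 0.8, -2.83, 1.21, 0.31], [-0.28, -0.21, 0.8, -2.73, 1.4, 0.4], [-0.28, -0.21, 0.8, -2.62, 1.57, 0.48]]
```

Call:
drive_tool([
  [-0.28,-0.21,0.8,-2.14,-2.21,-0.34,1],
  [-0.28,-0.21,0.8,-2.29,-2.05,-0.35,1],
  [-0.28,-0.21,0.8,-2.43,-1.88,-0.35,1],
  [-0.28,-0.21,0.8,-2.56,-1.69,-0.35,1],
  [-0.28,-0.21,0.8,-2.68,-1.5,-0.34,1],
])

```text
time_s: 0.52
position: [0.2872, 0.4675, 0.2475]
tcp_rot: [3.006, 0.069, 2.43]
wrist_force: [0.1, 0.3, 0.3]
finger_gap: 0.0855
```

Call:
drive_tool([
  [-0.28,-0.21,0.8,-2.78,-1.31,-0.33,1],
  [-0.28,-0.21,0.8,-2.87,-1.1,-0.31,1],
  [-0.28,-0.21,0.8,-2.95,-0.89,-0.28,1],
  [-0.28,-0.21,0.8,-3.01,-0.68,-0.24,1],
  [-0.28,-0.21,0.8,-3.05,-0.46,-0.2,1],
])

```text
time_s: 0.93
position: [0.3485, 0.3266, 0.2647]
tcp_rot: [2.854, 0.085, 2.069]
wrist_force: [0.3, 0.3, 0.3]
finger_gap: 0.0856
```

Call:
drive_tool([
  [-0.28,-0.21,0.8,-3.08,-0.24,-0.15,1],
  [-0.28,-0.21,0.8,-3.09,-0.03,-0.1,1],
  [-0.28,-0.21,0.8,-3.09,0.19,-0.04,1],
  [-0.28,-0.21,0.8,-3.07,0.4,0.02,1],
  [-0.28,-0.21,0.8,-3.03,0.61,0.09,1],
])

```text
time_s: 1.35
position: [0.4097, 0.1857, 0.2817]
tcp_rot: [2.706, 0.047, 1.709]
wrist_force: [1.1, 0.1, 0.4]
finger_gap: 0.0856
```

Call:
drive_tool([
  [-0.28,-0.21,0.8,-2.98,0.82,0.16,1],
  [-0.28,-0.21,0.8,-2.91,1.02,0.23,1],
  [-0.28,-0.21,0.8,-2.83,1.21,0.31,1],
  [-0.28,-0.21,0.8,-2.73,1.4,0.4,1],
  [-0.28,-0.21,0.8,-2.62,1.57,0.48,1],
])

```text
time_s: 1.77
position: [0.4706, 0.0445, 0.2988]
tcp_rot: [2.581, -0.041, 1.359]
wrist_force: [0.6, 0.5, 0.4]
finger_gap: 0.0857
```

Run:
```python
from h import *
import cv2
s=np.load('s.npy'); st=readout.sense(); c=get_calibration('wrist'); im=capture('wrist')
print(st['time_s'],st['position'],st['tcp_rot'],st['qpos'],dialpose(s,s[3],.176)[0])
K=c['camera_matrix'];e=c['extrinsics']
im=im[:,:,::-1].copy()
def pw(P):
    p=e[:3,:3]@P+e[:3,3];v=np.array([p[0],-p[1],-p[2]]);th=np.arctan2(np.hypot(*v[:2]),v[2]);a=np.arctan2(v[1],v[0])
    return K[0,2]+K[0,0]*th*np.cos(a),K[1,2]+K[1,1]*th*np.sin(a)
d=s[3]
for P in [jarpt(.045,np.pi+d-x,.072) for x in (.15,1.25,2.85)]+[jarpt(k,bar0+d,.104) for k in(-.032,0,.032)]+[[.077,.2,.229]]:
    u=pw(W(P,s));print(np.round(u)); cv2.circle(im,(int(u[0]),int(u[1])),3,(0,0,255),1)
cv2.imwrite('pics/w1.png',im)
p,Rw=dialpose(s,d,.096); rows(p,Rw,5)
```

```text
1.7667 [0.47062306 0.04447887 0.29883592] [ 2.58121668 -0.04084519  1.35879024] [ 0.03788593 -0.68260016  2.25311599 -0.11517273  1.02006331  0.29420671] [0.47247355 0.04631658 0.29814355]
[216. 224.]
[230. 166.]
[320. 171.]
[273. 268.]
[273. 226.]
[272. 178.]
[363. -31.]
[[0.01, 0.02, -0.03, 0.12, -0.03, 1.62], [0.01, 0.02, -0.03, 0.12, -0.03, 1.62], [0.01, 0.02, -0.03, 0.11, -0.03, 1.62], [0.01, 0.02, -0.03, 0.11, -0.02, 1.62], [0.01, 0.02, -0.03, 0.11, -0.02, 1.62]]
```

View pics/w1.png

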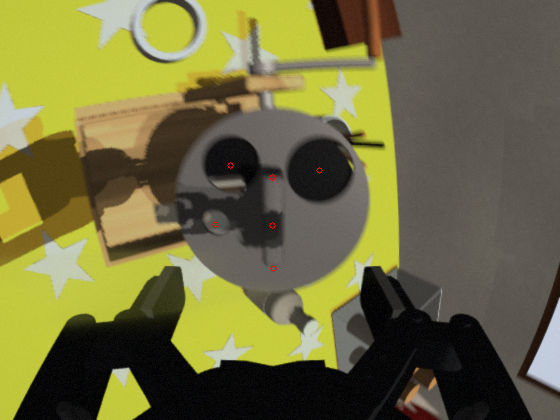

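The predicted points land on the three holes and the bar, so the fit is good. I'll descend and grip the bar.

Call:
drive_tool([
  [0.01,0.02,-0.03,0.12,-0.03,1.62,1],
  [0.01,0.02,-0.03,0.12,-0.03,1.62,1],
  [0.01,0.02,-0.03,0.11,-0.03,1.62,1],
  [0.01,0.02,-0.03,0.11,-0.02,1.62,1],
  [0.01,0.02,-0.03,0.11,-0.02,1.62,1],
])

```text
time_s: 2.23
position: [0.5132, 0.0458, 0.2287]
tcp_rot: [2.587, -0.04, 1.378]
wrist_force: [-0.6, 0.2, -0.1]
finger_gap: 0.085
```

Call:
drive_tool([
  [0,0,0,0,0,0,-1],
  [0,0,0,0,0,0,-1],
  [0,0,0,0,0,0,-1],
  [0,0,0,0,0,0,-1],
  [0,0,0,0,0,0,-1],
], grip_force=30)

```text
time_s: 2.65
position: [0.5135, 0.0461, 0.2315]
tcp_rot: [2.584, -0.041, 1.378]
wrist_force: [0.6, 0.2, 1.2]
finger_gap: 0.0258
```

Call:
drive_tool([
  [0,0,0,0,0,0,-1],
  [0,0,0,0,0,0,-1],
  [0,0,0,0,0,0,-1],
  [0,0,0,0,0,0,-1],
  [0,0,0,0,0,0,-1],
])

```text
time_s: 3.07
position: [0.5133, 0.0461, 0.2312]
tcp_rot: [2.585, -0.041, 1.378]
wrist_force: [-6.0, 1.6, 5.9]
finger_gap: 0.0134
```

Run:
```python
from h import *
s=np.load('s.npy'); st=readout.sense()
R0=R.from_euler('xyz',st['tcp_rot']); p,Rw=dialpose(s,s[3],.096)
print(st['position'],p,'axis in tool mm',1e3*R0.inv().apply(p-st['position']))
for d in (.3,.32,.34): print(d,np.degrees((R0.inv()*dialpose(s,d,.096)[1]).as_rotvec()))
a=R0.inv().apply(p-st['position'])
print(a-R.from_rotvec([0,0,-np.radians(5.24)]).apply(a))
```

```text
[0.513283   0.04605804 0.23115219] [0.51445659 0.04043124 0.2302997 ] axis in tool mm [-5.32862859  1.55520248  1.71813976]
0.3 [-0.06708191 -0.35416701  2.61782049]
0.32 [-0.06353317 -0.354799    1.47190868]
0.34 [-0.05998049 -0.35540729  0.32599687]
[-0.0001643  -0.00048015  0.        ]
```

Call:
drive_tool([
  [0,0,-1.04,-0.01,-0.05,-0.02,-1],
  [0,0,-1.04,-0.01,-0.05,-0.02,-1],
  [0,0,-1.04,-0.01,-0.05,-0.02,-1],
  [0,0,-1.04,-0.01,-0.05,-0.02,-1],
  [0,0,-1.04,-0.01,-0.05,-0.02,-1],
])

```text
time_s: 3.48
position: [0.5117, 0.0461, 0.2303]
tcp_rot: [2.613, 0.198, 1.771]
wrist_force: [9.1, 3.4, -3.9]
finger_gap: 0.0138
```

Call:
drive_tool([
  [0,0,-1.04,-0.01,-0.05,0,-1],
  [0,0,-1.04,-0.01,-0.05,0,-1],
  [0,0,-1.04,-0.01,-0.05,0,-1],
  [0,0,-1.04,-0.01,-0.05,0,-1],
  [0,0,-1.04,-0.01,-0.05,0,-1],
])

```text
time_s: 3.9
position: [0.5103, 0.0455, 0.2295]
tcp_rot: [2.738, 0.403, 2.195]
wrist_force: [10.6, 9.6, -4.5]
finger_gap: 0.0136
```

Call:
drive_tool([
  [0,0,0,0,0,0,-1],
  [0,0,0,0,0,0,-1],
  [0,0,0,0,0,0,-1],
])

```text
time_s: 4.15
position: [0.5103, 0.0456, 0.2295]
tcp_rot: [2.737, 0.402, 2.191]
wrist_force: [9.4, 7.9, -3.5]
finger_gap: 0.0133
```

Run:
```python
from h import *
s=np.load('s.npy'); st=readout.sense();R0=R.from_euler('xyz',st['tcp_rot'])
print(st['position'],st['wrist_force'],st['finger_gap'],st['qpos'])
print(np.degrees((R0.inv()*dialpose(s,1.25,.096)[1]).as_rotvec()),1e3*R0.inv().apply(dialpose(s,1.25,.096)[0]-st['position']))
```

```text
[0.51027058 0.04556403 0.22945559] [ 9.36054798  7.92514894 -3.45251598] 0.013300830630186517 [ 0.02599772 -0.53300546  2.28175595 -0.10424427  0.83837222 -0.63016492]
[ 0.57353542 -0.25498947  0.13601117] [-6.41393578 -0.32325005  1.82692512]
```

The dial angle reads 1.25. I'll release, back off and check.

Call:
drive_tool([
  [0,0,0,0,0,0,1],
  [0,0,0,0,0,0,1],
  [0,0,0,0,0,0,1],
  [0,0,0,0,0,0,1],
  [0,0,0,0,0,0,1],
])

```text
time_s: 4.57
position: [0.5088, 0.0438, 0.2286]
tcp_rot: [2.744, 0.401, 2.192]
wrist_force: [-0.6, -0.8, 0.0]
finger_gap: 0.073
```

Call:
drive_tool([
  [0,0,0,0,0,-1,1],
  [0,0,0,0,0,-2,1],
  [0,0,0,0,0,-2.5,1],
  [0,0,0,0,0,-2.5,1],
  [0,0,0,0,0,-2,1],
])

```text
time_s: 4.98
position: [0.4556, 0.0508, 0.3161]
tcp_rot: [2.742, 0.403, 2.191]
wrist_force: [0.1, -1.1, -0.1]
finger_gap: 0.0854
```

Run:
```python
from h import *
import cv2
s=np.load('s.npy'); st=readout.sense(); c=get_calibration('wrist'); im=capture('wrist')
K=c['camera_matrix'];e=c['extrinsics']
im=im[:,:,::-1].copy()
def pw(P):
    p=e[:3,:3]@P+e[:3,3];v=np.array([p[0],-p[1],-p[2]]);th=np.arctan2(np.hypot(*v[:2]),v[2]);a=np.arctan2(v[1],v[0])
    return K[0,2]+K[0,0]*th*np.cos(a),K[1,2]+K[1,1]*th*np.sin(a)
d=1.25
for P in [jarpt(.045,np.pi+d-x,.072) for x in (.15,1.25,2.85)]+[jarpt(k,bar0+d,.104) for k in(-.032,0,.032)]:
    u=pw(W(P,s));print(np.round(u)); cv2.circle(im,(int(u[0]),int(u[1])),3,(0,0,255),1)
cv2.imwrite('pics/w2.png',im)
# lever approach: tool down, jaws along stand x. tool x along +-stand y
for k in (1,-1):
  Rs=np.stack([[0,k,0],np.cross([0,0,-1],[0,k,0]),[0,0,-1]],1); Rw=R.from_euler('z',s[2])*R.from_matrix(Rs)
  R0=R.from_euler('xyz',st['tcp_rot'])
  print(k,np.degrees((R0.inv()*Rw).as_rotvec()),st['position'],W([.077,.168,.229+.10],s))
```

```text
[222. 222.]
[236. 169.]
[317. 175.]
[274. 262.]
[274. 223.]
[274. 181.]
1 [30.26965876 13.13072322 46.97498589] [0.45559257 0.05076851 0.31609536] [0.65444247 0.19045019 0.329     ]
-1 [ -15.97476999   36.82591037 -127.54970872] [0.45559257 0.05076851 0.31609536] [0.65444247 0.19045019 0.329     ]
```

View pics/w2.png

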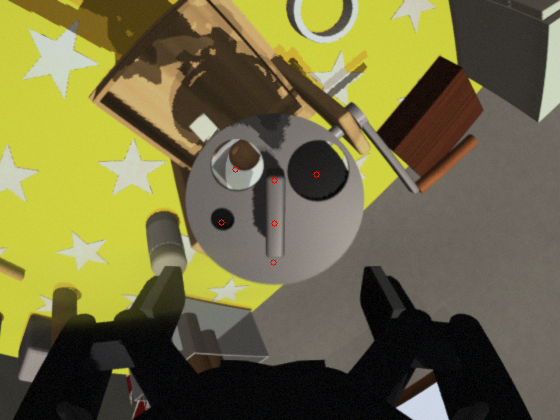

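The 42 mm hole lies over the outlet with a ball visible in it at (240,155). All markers match dial = 1.25. Next is the lever.

```bash
cat >> h.py <<'E'
def levpose(s,jar,up=0,y=.165,tilt=0):
    a=np.arctan2(.064,.077)+jar   # swings +x -> up -> -x
    Rs=np.stack([[0,1,0],[1,0,0],[0,0,-1]],1)
    Rs=R.from_rotvec([0,-tilt,0])*R.from_matrix(Rs)
    Z=Rs.as_matrix()[:,2]
    return W(np.array([.1*np.cos(a),y,.165+.1*np.sin(a)+up])+.019*Z,s),R.from_euler('z',s[2])*Rs
E
python3 - <<'E'
from h import *
s=np.load('s.npy'); p,Rw=levpose(s,0,.14)
print(p); rows(p,Rw,10)
E
```

```text
[0.65393085 0.18749257 0.34992015]
[[0.61, 0.26, 0.94, -0.15, 2.31, 0.72], [0.61, 0.26, 0.94, 0.03, 2.35, 0.59], [0.61, 0.26, 0.94, 0.21, 2.37, 0.47], [0.61, 0.26, 0.94, 0.39, 2.36, 0.35], [0.61, 0.26, 0.94, 0.58, 2.34, 0.23], [0.61, 0.26, 0.94, 0.77, 2.29, 0.13], [0.61, 0.26, 0.94, 0.95, 2.23, 0.02], [0.61, 0.26, 0.94, 1.13, 2.14, -0.07], [0.61, 0.26, 0.94, 1.3, 2.03, -0.15], [0.61, 0.26, 0.94, 1.47, 1.91, -0.23]]
```

Call:
drive_tool([
  [0,0,0,0,0,-2,0.3],
  [0.61,0.26,0.94,-0.15,2.31,0.72,0.3],
  [0.61,0.26,0.94,0.03,2.35,0.59,0.3],
  [0.61,0.26,0.94,0.21,2.37,0.47,0.3],
  [0.61,0.26,0.94,0.39,2.36,0.35,0.3],
])

```text
time_s: 5.45
position: [0.5258, 0.1075, 0.3423]
tcp_rot: [2.87, 0.205, 1.896]
wrist_force: [-0.1, -0.2, 0.1]
finger_gap: 0.0552
```

Call:
drive_tool([
  [0.61,0.26,0.94,0.58,2.34,0.23,0.3],
  [0.61,0.26,0.94,0.77,2.29,0.13,0.3],
  [0.61,0.26,0.94,0.95,2.23,0.02,0.3],
  [0.61,0.26,0.94,1.13,2.14,-0.07,0.3],
  [0.61,0.26,0.94,1.3,2.03,-0.15,0.3],
])

```text
time_s: 5.87
position: [0.6254, 0.1757, 0.3548]
tcp_rot: [3.097, 0.027, 1.508]
wrist_force: [-0.0, 0.2, 1.0]
finger_gap: 0.0556
```

Call:
drive_tool([
  [0.61,0.26,0.94,1.47,1.91,-0.23,0.3],
  [0,0,0,0,0,0,0.3],
  [0,0,0,0,0,0,0.3],
])

```text
time_s: 6.12
position: [0.6451, 0.1883, 0.3555]
tcp_rot: [-3.134, 0.005, 1.431]
wrist_force: [-0.3, -0.4, -0.5]
finger_gap: 0.0556
```

Run:
```python
from h import *
s=np.load('s.npy'); st=readout.sense(); print(st['position'],st['tcp_rot'],st['finger_gap'],st['qpos'])
p,Rw=levpose(s,0,0); rows(p,Rw,5)
```

```text
[0.64511405 0.18830743 0.35549034] [-3.13390262  0.00513661  1.43059075] 0.05558243181050923 [ 0.20508198  0.13124051  1.43683375 -0.00223063  1.58249311  0.34529122]
[[-0.02, 0.01, -0.0, 0.02, 0.2, 2.91], [-0.02, 0.01, -0.0, 0.02, 0.19, 2.91], [-0.02, 0.01, -0.0, 0.02, 0.19, 2.91], [-0.02, 0.01, -0.0, 0.01, 0.19, 2.91], [-0.02, 0.01, -0.0, 0.01, 0.18, 2.91]]
```

Call:
drive_tool([
  [-0.02,0.01,0,0.04,0.5,2.9,0.3],
  [-0.02,0.01,0,0.03,0.45,2.9,0.3],
  [-0.02,0.01,0,0.01,0,2.9,0.3],
  [-0.02,0.01,0,0,0,2.9,0.3],
  [-0.02,0.01,0,0,0,2.9,0.3],
])

```text
time_s: 6.53
position: [0.6523, 0.1872, 0.2126]
tcp_rot: [3.136, -0.001, 1.431]
wrist_force: [0.0, -0.3, 0.3]
finger_gap: 0.0551
```

Call:
drive_tool([
  [0,0,0,0,0,0,-1],
  [0,0,0,0,0,0,-1],
  [0,0,0,0,0,0,-1],
  [0,0,0,0,0,0,-1],
  [0,0,0,0,0,0,-1],
], grip_force=20)

```text
time_s: 6.95
position: [0.6528, 0.1879, 0.2153]
tcp_rot: [3.138, -0.001, 1.43]
wrist_force: [-5.5, 0.4, -0.7]
finger_gap: 0.0128
```

Run:
```python
from h import *
s=np.load('s.npy'); st=readout.sense(); print(st['position'],st['tcp_rot'],st['finger_gap'],st['wrist_force'],levpose(s,0)[0])
p0=st['position']; Rc=R.from_euler('xyz',st['tcp_rot']); off=p0-levpose(s,0)[0]
P=[levpose(s,j)[0] for j in np.linspace(0,1.75,26)]
print(np.round([Rc.inv().apply(b-a)*100 for a,b in zip(P,P[1:])],2).tolist())
```

```text
[0.65278156 0.18785362 0.21530816] [ 3.13796085e+00 -1.06692702e-03  1.43041582e+00] 0.012774070642895983 [-5.47492531  0.4027641  -0.66870116] [0.65393085 0.18749257 0.20992015]
[[0.0, -0.46, -0.52], [-0.0, -0.5, -0.49], [-0.0, -0.53, -0.45], [-0.0, -0.56, -0.42], [-0.0, -0.59, -0.38], [-0.0, -0.62, -0.33], [-0.0, -0.64, -0.29], [-0.0, -0.66, -0.24], [-0.0, -0.67, -0.2], [-0.0, -0.68, -0.15], [-0.0, -0.69, -0.1], [-0.0, -0.7, -0.05], [-0.0, -0.7, -0.0], [-0.0, -0.7, 0.04], [-0.0, -0.69, 0.09], [-0.0, -0.69, 0.14], [-0.0, -0.67, 0.19], [-0.0, -0.66, 0.24], [-0.0, -0.64, 0.28], [-0.0, -0.62, 0.33], [-0.0, -0.6, 0.37], [-0.0, -0.57, 0.41], [-0.0, -0.54, 0.45], [-0.0, -0.51, 0.48], [-0.0, -0.47, 0.52]]
```

Call:
drive_tool([
  [0,0,0,0,-0.46,-0.52,-1],
  [0,0,0,0,-0.5,-0.49,-1],
  [0,0,0,0,-0.53,-0.45,-1],
  [0,0,0,0,-0.56,-0.42,-1],
  [0,0,0,0,-0.59,-0.38,-1],
])

```text
time_s: 7.37
position: [0.6286, 0.1914, 0.2382]
tcp_rot: [3.131, -0.002, 1.43]
wrist_force: [6.0, -0.3, -1.1]
finger_gap: 0.0131
```

Call:
drive_tool([
  [0,0,0,0,-0.62,-0.33,-1],
  [0,0,0,0,-0.64,-0.29,-1],
  [0,0,0,0,-0.66,-0.24,-1],
  [0,0,0,0,-0.67,-0.2,-1],
  [0,0,0,0,-0.68,-0.15,-1],
])

```text
time_s: 7.78
position: [0.5975, 0.196, 0.2527]
tcp_rot: [3.126, -0.004, 1.43]
wrist_force: [6.6, -0.8, 4.9]
finger_gap: 0.0133
```

Forces are low, so I'll continue the arc.

Call:
drive_tool([
  [0,0,0,0,-0.69,-0.1,-1],
  [0,0,0,0,-0.7,-0.05,-1],
  [0,0,0,0,-0.7,0,-1],
  [0,0,0,0,-0.7,0.04,-1],
  [0,0,0,0,-0.69,0.09,-1],
])

```text
time_s: 8.2
position: [0.5626, 0.2011, 0.2525]
tcp_rot: [3.128, -0.004, 1.43]
wrist_force: [5.3, -0.8, 0.8]
finger_gap: 0.0129
```

Call:
drive_tool([
  [0,0,0,0,-0.69,0.14,-1],
  [0,0,0,0,-0.67,0.19,-1],
  [0,0,0,0,-0.66,0.24,-1],
  [0,0,0,0,-0.64,0.28,-1],
  [0,0,0,0,-0.62,0.33,-1],
])

```text
time_s: 8.62
position: [0.5287, 0.206, 0.2385]
tcp_rot: [3.133, -0.003, 1.43]
wrist_force: [2.6, 0.6, 6.7]
finger_gap: 0.0131
```

Call:
drive_tool([
  [0,0,0,0,-0.6,0.37,-1],
  [0,0,0,0,-0.57,0.41,-1],
  [0,0,0,0,-0.54,0.45,-1],
  [0,0,0,0,-0.51,0.48,-1],
  [0,0,0,0,-0.47,0.52,-1],
])

```text
time_s: 9.03
position: [0.5013, 0.2099, 0.2131]
tcp_rot: [3.136, -0.003, 1.43]
wrist_force: [5.3, 3.8, 2.5]
finger_gap: 0.0129
```

Call:
drive_tool([
  [0,0,0,0,0,0,-1],
  [0,0,0,0,0,0,-1],
  [0,0,0,0,0,0,-1],
  [0,0,0,0,0,0,-1],
  [0,0,0,0,0,0,-1],
])

```text
time_s: 9.45
position: [0.4999, 0.21, 0.2115]
tcp_rot: [3.141, -0.002, 1.43]
wrist_force: [2.1, 5.8, 1.4]
finger_gap: 0.0127
```

Call:
drive_tool([
  [0,0,0,0,0,0,-1],
  [0,0,0,0,0,0,-1],
  [0,0,0,0,0,0,-1],
  [0,0,0,0,0,0,-1],
  [0,0,0,0,0,0,-1],
])

```text
time_s: 9.87
position: [0.5, 0.21, 0.2115]
tcp_rot: [3.141, -0.002, 1.43]
wrist_force: [2.5, 4.9, 1.8]
finger_gap: 0.0132
```

Run:
```python
from h import *
import cv2
s=np.load('s.npy'); st=readout.sense(); print(st['position'],st['finger_gap'],st['wrist_force'])
p=R.from_euler('z',-s[2]).apply(st['position']-[s[0],s[1],0]);print('stand',p, 'jar~',np.arctan2(p[2]+.014-.165,p[0])-np.arctan2(.064,.077))
a=capture('side')[:,:,::-1][90:290,190:370];b=capture('top')[:,:,::-1][120:320,150:330]
o=np.hstack([cv2.resize(x,(400,444),interpolation=2) for x in(a,b)])
cv2.imwrite('pics/p1.png',cv2.convertScaleAbs(o,alpha=1.4,beta=10))
```

```text
[0.49995341 0.20999881 0.21152323] 0.013159870412024939 [2.48291845 4.93504125 1.77087091]
stand [-0.07870697  0.16591219  0.21152323] jar~ 1.7926019325212175
```

View pics/p1.png

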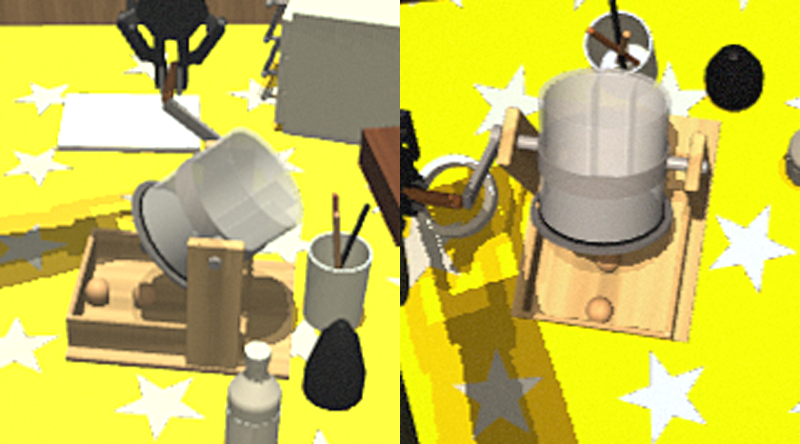

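Two balls are visible in the tray at (97,293) and (145,290), and the jar looks clear. I'll wait a little longer, then swing back partway (jar still above 0.6) and count.

Call:
drive_tool([
  [0,0,0,0,0,0,-1],
  [0,0,0,0,0,0,-1],
  [0,0,0,0,0,0,-1],
  [0,0,0,0,0,0,-1],
  [0,0,0,0,0,0,-1],
])

```text
time_s: 10.38
position: [0.4999, 0.21, 0.2115]
tcp_rot: [3.141, -0.002, 1.43]
wrist_force: [2.1, 5.3, 1.6]
finger_gap: 0.013
```

Call:
drive_tool([
  [0,0,0,0,0,0,-1],
  [0,0,0,0,0,0,-1],
  [0,0,0,0,0,0,-1],
  [0,0,0,0,0,0,-1],
  [0,0,0,0,0,0,-1],
])

```text
time_s: 10.8
position: [0.5, 0.21, 0.2115]
tcp_rot: [3.141, -0.002, 1.43]
wrist_force: [1.4, 4.3, 0.9]
finger_gap: 0.013
```

Call:
drive_tool([
  [0,0,0,0,0.47,-0.52,-1],
  [0,0,0,0,0.51,-0.48,-1],
  [0,0,0,0,0.54,-0.45,-1],
  [0,0,0,0,0.57,-0.41,-1],
  [0,0,0,0,0.6,-0.37,-1],
])

```text
time_s: 11.22
position: [0.5218, 0.2068, 0.2334]
tcp_rot: [-3.128, 0.0, 1.431]
wrist_force: [-15.6, 3.3, 12.1]
finger_gap: 0.0129
```

Call:
drive_tool([
  [0,0,0,0,0.62,-0.33,-1],
  [0,0,0,0,0.64,-0.28,-1],
  [0,0,0,0,0.66,-0.24,-1],
  [0,0,0,0,0.67,-0.19,-1],
  [0,0,0,0,0.69,-0.14,-1],
])

```text
time_s: 11.63
position: [0.5567, 0.2017, 0.2468]
tcp_rot: [-3.135, -0.0, 1.431]
wrist_force: [-7.4, 2.0, 6.4]
finger_gap: 0.0133
```

Run:
```python
from h import *
import cv2
st=readout.sense(); print(st['position'],st['finger_gap'],st['wrist_force'])
a=capture('side')[:,:,::-1][90:290,190:370];b=capture('top')[:,:,::-1][120:320,150:330]
o=np.hstack([cv2.resize(x,(400,444),interpolation=2) for x in(a,b)])
cv2.imwrite('pics/p2.png',cv2.convertScaleAbs(o,alpha=1.4,beta=10))
```

```text
[0.55669573 0.201662   0.2468444 ] 0.013272161998758972 [-7.37484167  2.01696459  6.41152722]
```

View pics/p2.png

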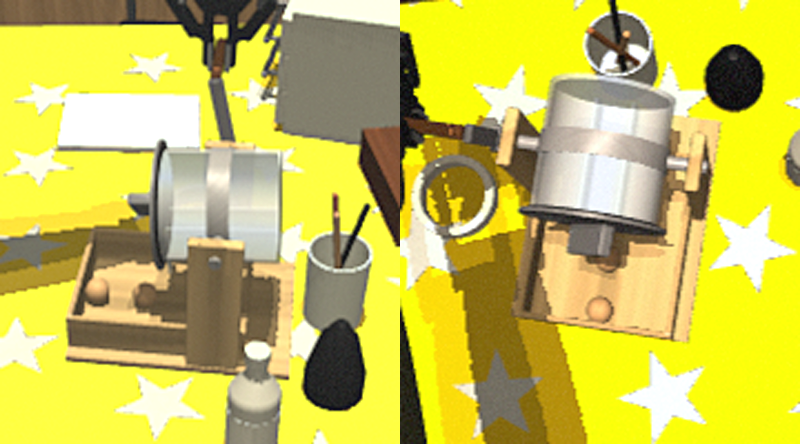

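Two balls are clearly visible at (97,293) and (145,293). The third is uncertain, so I'll enlarge and brighten.

Run:
```python
from h import *
import cv2
a=capture('side')[:,:,::-1][150:260,215:325];b=capture('top')[:,:,::-1][150:280,195:300]
o=np.hstack([cv2.resize(x,(400,500),interpolation=2) for x in(a,b)])
o=(255*(o/255.)**.5).astype('uint8')
cv2.imwrite('pics/p3.png',o)
```

```text
(no output)
```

View pics/p3.png

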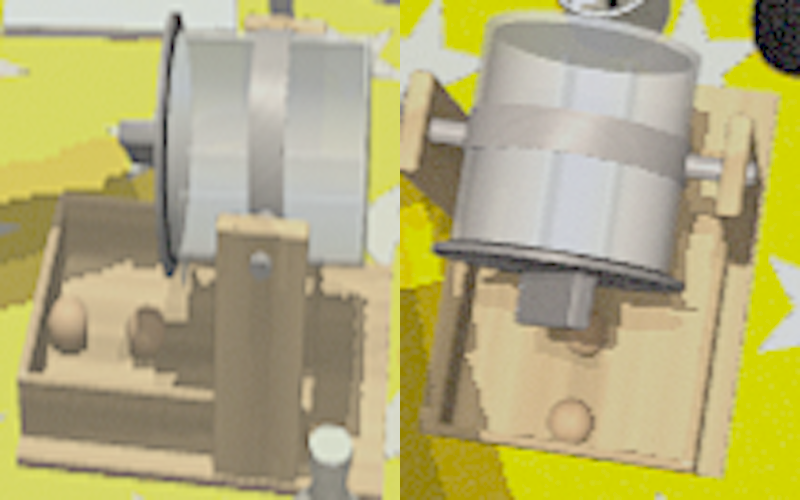

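Run:
```python
from h import *
import cv2
s=np.load('s.npy');c=get_calibration('wrist');a=capture('wrist')[:,:,::-1]
K=c['camera_matrix'];e=c['extrinsics']
def pw(P):
    p=e[:3,:3]@P+e[:3,3];v=np.array([p[0],-p[1],-p[2]]);th=np.arctan2(np.hypot(*v[:2]),v[2]);t=np.arctan2(v[1],v[0])
    return K[0,2]+K[0,0]*th*np.cos(t),K[1,2]+K[1,1]*th*np.sin(t)
for P in ([0,0,.02],[.03,0,.02],[-.164,0,.02],[.03,-.08,.01],[-.164,.08,.01]): print(P,np.round(pw(W(P,s))))
cv2.imwrite('pics/w3.png',(255*(a/255.)**.5).astype('uint8'))
```

```text
[0, 0, 0.02] [287. 293.]
[0.03, 0, 0.02] [310. 293.]
[-0.164, 0, 0.02] [170. 290.]
[0.03, -0.08, 0.01] [306. 332.]
[-0.164, 0.08, 0.01] [164. 235.]
```

View pics/w3.png

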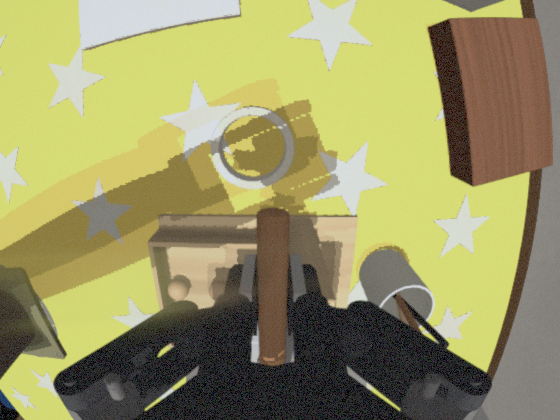

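The third ball is hidden from every view. I'll tip fully again as insurance, then let go of the lever with the jar still over and look from the front.

Call:
drive_tool([
  [0,0,0,0,-0.69,0.14,-1],
  [0,0,0,0,-0.67,0.19,-1],
  [0,0,0,0,-0.66,0.24,-1],
  [0,0,0,0,-0.64,0.28,-1],
  [0,0,0,0,-0.62,0.33,-1],
])

```text
time_s: 12.3
position: [0.5277, 0.2056, 0.235]
tcp_rot: [3.137, -0.001, 1.43]
wrist_force: [6.5, 1.4, 1.0]
finger_gap: 0.0133
```

Call:
drive_tool([
  [0,0,0,0,-0.6,0.37,-1],
  [0,0,0,0,-0.57,0.41,-1],
  [0,0,0,0,-0.54,0.45,-1],
  [0,0,0,0,-0.51,0.48,-1],
  [0,0,0,0,-0.47,0.52,-1],
])

```text
time_s: 12.72
position: [0.5011, 0.2092, 0.2125]
tcp_rot: [3.137, -0.001, 1.43]
wrist_force: [6.7, 1.4, 2.6]
finger_gap: 0.0133
```

Call:
drive_tool([
  [0,0,0,0,-0.2,0.25,-1],
  [0,0,0,0,0,0,-1],
  [0,0,0,0,0,0,-1],
  [0,0,0,0,0,0,-1],
  [0,0,0,0,0,0,-1],
])

```text
time_s: 13.13
position: [0.4983, 0.2095, 0.209]
tcp_rot: [3.141, 0.0, 1.43]
wrist_force: [1.6, 4.3, -2.9]
finger_gap: 0.0131
```

Call:
drive_tool([
  [0,0,0,0,0,0,-1],
  [0,0,0,0,0,0,-1],
  [0,0,0,0,0,0,-1],
  [0,0,0,0,0,0,-1],
  [0,0,0,0,0,0,-1],
])

```text
time_s: 13.55
position: [0.499, 0.2094, 0.2099]
tcp_rot: [3.139, -0.0, 1.43]
wrist_force: [1.3, 3.4, -4.1]
finger_gap: 0.0131
```

Call:
drive_tool([
  [0,0,0,0,0,0,-1],
  [0,0,0,0,0,0,-1],
  [0,0,0,0,0,0,-1],
  [0,0,0,0,0,0,-1],
  [0,0,0,0,0.2,-0.25,-1],
])

```text
time_s: 13.97
position: [0.5006, 0.2091, 0.2121]
tcp_rot: [3.14, -0.0, 1.43]
wrist_force: [0.9, 3.9, -7.1]
finger_gap: 0.0129
```

Call:
drive_tool([
  [0,0,0,0,0.47,-0.52,-1],
  [0,0,0,0,0.51,-0.48,-1],
  [0,0,0,0,0.54,-0.45,-1],
  [0,0,0,0,0.57,-0.41,-1],
  [0,0,0,0,0.6,-0.37,-1],
])

```text
time_s: 14.38
position: [0.5268, 0.2054, 0.2368]
tcp_rot: [-3.141, 0.0, 1.43]
wrist_force: [-7.9, 3.2, 2.3]
finger_gap: 0.0128
```

Call:
drive_tool([
  [0,0,0,0,0.62,-0.33,-1],
  [0,0,0,0,0.64,-0.28,-1],
  [0,0,0,0,0.66,-0.24,-1],
  [0,0,0,0,0,0,0],
  [0,0,0,0,0,0,0],
])

```text
time_s: 14.8
position: [0.5483, 0.2021, 0.2461]
tcp_rot: [3.134, -0.0, 1.43]
wrist_force: [0.2, 0.5, 0.6]
finger_gap: 0.0366
```

Call:
drive_tool([
  [0,0,0,0,0,0,0],
  [0,0,0,0,0,0,0],
  [0,0,0,0,0,0,0],
])

```text
time_s: 15.05
position: [0.5468, 0.2025, 0.2439]
tcp_rot: [3.138, -0.0, 1.43]
wrist_force: [1.1, 0.1, -0.1]
finger_gap: 0.0425
```

Run:
```python
from h import *
s=np.load('s.npy'); st=readout.sense(); print(st['position'],st['tcp_rot'],st['finger_gap'],st['wrist_force'])
t=np.radians(50); Z=np.array([np.sin(t),0,-np.cos(t)]); Rs=np.stack([[0,1,0],np.cross(Z,[0,1,0]),Z],1)
Rw=R.from_euler('z',s[2])*R.from_matrix(Rs)
c=get_calibration('wrist');e=c['extrinsics'];cam=-e[:3,:3].T@e[:3,3]
print('cam in tool',R.from_euler('xyz',st['tcp_rot']).inv().apply(cam-st['position']))
p=W([-.27,0.02,.2],s); print(p)
p0=st['position']+[0,0,.1]
rows(p,Rw,10,p0=p0)
```

```text
[0.54684144 0.2024767  0.24394863] [ 3.13755600e+00 -2.39725129e-04  1.42997495e+00] 0.04254778737289732 [ 1.13934575  0.07074548 -0.13940836]
cam in tool [ 0.08181751  0.00042908 -0.14258838]
[0.29025626 0.09205604 0.2       ]
[[-1.0, 0.0, -0.0, -1.45, -2.39, 1.43], [-1.0, 0.0, -0.0, -1.45, -2.51, 1.22], [-1.0, 0.0, -0.0, -1.45, -2.6, 0.99], [-1.0, 0.0, -0.0, -1.45, -2.68, 0.76], [-1.0, 0.0, -0.0, -1.45, -2.74, 0.53], [-1.0, 0.0, -0.0, -1.45, -2.77, 0.29], [-1.0, 0.0, -0.0, -1.45, -2.79, 0.05], [-1.0, 0.0, -0.0, -1.45, -2.78, -0.19], [-1.0, 0.0, -0.0, -1.45, -2.75, -0.43], [-1.0, 0.0, -0.0, -1.45, -2.71, -0.67]]
```

The front view is out of reach. A ball left in the jar could still be poured later, so I'll re-grip, swing back to the stop and look from the side then.

Call:
drive_tool([
  [0,0,0,0,0,0,-1],
  [0,0,0,0,0,0,-1],
  [0,0,0,0,0,0,-1],
  [0,0,0,0,0,0,-1],
])

```text
time_s: 15.38
position: [0.5468, 0.2026, 0.2438]
tcp_rot: [3.138, -0.0, 1.43]
wrist_force: [0.9, 0.3, -0.1]
finger_gap: 0.0131
```

Call:
drive_tool([
  [0,0,0,0,0.67,-0.19,-1],
  [0,0,0,0,0.69,-0.14,-1],
  [0,0,0,0,0.69,-0.09,-1],
  [0,0,0,0,0.7,-0.04,-1],
  [0,0,0,0,0.7,0,-1],
])

```text
time_s: 15.8
position: [0.5802, 0.1979, 0.2497]
tcp_rot: [3.141, -0.0, 1.43]
wrist_force: [-6.1, 0.8, 4.1]
finger_gap: 0.013
```

Call:
drive_tool([
  [0,0,0,0,0.7,0.05,-1],
  [0,0,0,0,0.69,0.1,-1],
  [0,0,0,0,0.68,0.15,-1],
  [0,0,0,0,0.67,0.2,-1],
  [0,0,0,0,0.66,0.24,-1],
])

```text
time_s: 16.22
position: [0.614, 0.1932, 0.2419]
tcp_rot: [3.141, -0.0, 1.43]
wrist_force: [-5.3, -0.4, 4.1]
finger_gap: 0.0133
```

Call:
drive_tool([
  [0,0,0,0,0.64,0.29,-1],
  [0,0,0,0,0.62,0.33,-1],
  [0,0,0,0,0.59,0.38,-1],
  [0,0,0,0,0.56,0.42,-1],
  [0,0,0,0,0.53,0.45,-1],
])

```text
time_s: 16.63
position: [0.6441, 0.1889, 0.2224]
tcp_rot: [3.139, -0.001, 1.43]
wrist_force: [-3.7, -0.4, 4.3]
finger_gap: 0.0129
```

Call:
drive_tool([
  [0,0,0,0,0.5,0.49,-1],
  [0,0,0,0,0.46,0.52,-1],
  [0,0,0,0,0,0,-1],
])

```text
time_s: 16.88
position: [0.6531, 0.1878, 0.2122]
tcp_rot: [3.141, -0.001, 1.43]
wrist_force: [-7.7, -0.4, 4.4]
finger_gap: 0.0135
```

Call:
drive_tool([
  [0,0,0,0,0.25,0.2,-1],
  [0,0,0,0,0,0,-1],
  [0,0,0,0,0,0,-1],
])

```text
time_s: 17.13
position: [0.6532, 0.1878, 0.2119]
tcp_rot: [-3.138, 0.0, 1.431]
wrist_force: [-17.9, -1.0, 12.9]
finger_gap: 0.0135
```

Call:
drive_tool([
  [0,0,0,0,0,0,0.2],
  [0,0,0,0,0,0,0.2],
  [0,0,0,0,0,0,0.2],
  [0,0,0,0,0,0,0.2],
  [0,0,0,0,0,0,0.2],
])

```text
time_s: 17.55
position: [0.6562, 0.1871, 0.2101]
tcp_rot: [3.138, -0.001, 1.43]
wrist_force: [0.8, 0.1, -1.0]
finger_gap: 0.0515
```

Call:
drive_tool([
  [0,0,0,0,0,-1,0.2],
  [0,0,0,0,0,-3,0.2],
  [0,0,0,0,0,-3.5,0.2],
  [0,0,0,0,0,-3.5,0.2],
  [0,0,0,0,0,0,0.2],
])

```text
time_s: 17.97
position: [0.6585, 0.1878, 0.3321]
tcp_rot: [3.123, -0.006, 1.43]
wrist_force: [0.5, -0.8, 3.2]
finger_gap: 0.0513
```

Run:
```python
from h import *
s=np.load('s.npy'); st=readout.sense(); print(st['position'],st['tcp_rot'],st['finger_gap'])
R0=R.from_euler('xyz',st['tcp_rot'])
p1=W([-.17,.24,.32],s); rows(p1,R0,7)
t=np.radians(50); Z=np.array([0,-np.sin(t),-np.cos(t)]); X=np.array([0,np.cos(t),-np.sin(t)])
Rw=R.from_euler('z',s[2])*R.from_matrix(np.stack([X,np.cross(Z,X),Z],1))
rows(W([-.17,.21,.21],s),Rw,8,p0=p1)
```

```text
[0.65851819 0.18782475 0.33209491] [ 3.12266854 -0.0059498   1.4300563 ] 0.05125922395262988
[[0.0, 0.0, 0.0, 1.05, -3.6, 0.11], [0.0, 0.0, 0.0, 1.05, -3.6, 0.11], [0.0, 0.0, 0.0, 1.05, -3.6, 0.11], [0.0, 0.0, 0.0, 1.05, -3.6, 0.11], [0.0, 0.0, 0.0, 1.05, -3.6, 0.11], [0.0, 0.0, 0.0, 1.05, -3.6, 0.11], [0.0, 0.0, 0.0, 1.05, -3.6, 0.11]]
[[0.02, -1.26, -0.01, -0.38, -0.03, 1.37], [0.02, -1.26, -0.01, -0.23, -0.02, 1.41], [0.02, -1.26, -0.01, -0.07, -0.02, 1.42], [0.02, -1.26, -0.01, 0.08, -0.02, 1.42], [0.02, -1.26, -0.01, 0.24, -0.01, 1.41], [0.02, -1.26, -0.01, 0.39, -0.01, 1.37], [0.02, -1.26, -0.01, 0.54, -0.01, 1.32], [0.02, -1.26, -0.01, 0.68, -0.0, 1.25]]
```

The jar hit its stop with a firm push (about 22 N) and I released it. Now I'll move to the left of the tray to look sideways under the jar.

Call:
drive_tool([
  [0,0,0,1.05,-3.6,0.1,0.2],
  [0,0,0,1.05,-3.6,0.1,0.2],
  [0,0,0,1.05,-3.6,0.1,0.2],
  [0,0,0,1.05,-3.6,0.1,0.2],
  [0,0,0,1.05,-3.6,0.1,0.2],
])

```text
time_s: 18.38
position: [0.4833, 0.2649, 0.3157]
tcp_rot: [3.137, -0.001, 1.429]
wrist_force: [0.8, 0.3, 0.2]
finger_gap: 0.051
```

Call:
drive_tool([
  [0,0,0,1.05,-3.6,0.1,0.2],
  [0,0,0,1.05,-3.6,0.1,0.2],
  [0.02,-1.26,0,-0.38,0,1.37,0.2],
  [0.02,-1.26,0,-0.23,0,1.41,0.2],
  [0.02,-1.26,0,-0.07,0,1.42,0.2],
])

```text
time_s: 18.8
position: [0.4149, 0.2845, 0.274]
tcp_rot: [3.138, 0.33, 1.429]
wrist_force: [0.3, -0.4, 0.2]
finger_gap: 0.051
```

Call:
drive_tool([
  [0.02,-1.26,0,0.08,0,1.42,0.2],
  [0.02,-1.26,0,0.24,0,1.41,0.2],
  [0.02,-1.26,0,0.39,0,1.37,0.2],
  [0.02,-1.26,0,0.54,0,1.32,0.2],
  [0.02,-1.26,0,0.68,0,1.25,0.2],
])

```text
time_s: 19.22
position: [0.4124, 0.266, 0.2036]
tcp_rot: [-3.132, 0.882, 1.432]
wrist_force: [-0.2, -0.0, -0.1]
finger_gap: 0.0511
```

Run:
```python
from h import *
import cv2
st=readout.sense(); print(st['position'],st['tcp_rot'])
a=capture('wrist')[:,:,::-1];a=(255*(a/255.)**.5).astype('uint8')
b=capture('top')[:,:,::-1][110:290,150:330];b=(255*(b/255.)**.6).astype('uint8')
o=np.zeros((420,800,3),'uint8');o[:,:500]=a[:,30:530];o[:300,500:]=cv2.resize(b,(300,300),interpolation=2)
cv2.imwrite('pics/w4.png',o)
```

```text
[0.41240834 0.26603221 0.20358322] [-3.13203035  0.88155118  1.43242258]
```

View pics/w4.png

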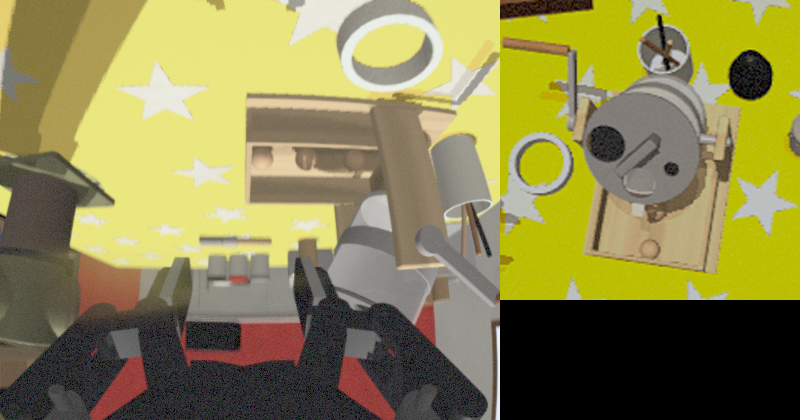

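The wrist view shows three balls in a row in the tray at (262,158), (305,158) and (353,158). The top view shows the jar mouth-up, the lever end back at its starting pixel, and the 42 mm hole at the tab. The robot is clear of everything, so I'm handing in.

```bash
python3 -c "
from bench import robot,readout
print(readout.sense()['time_s'],robot.job_done())"
```

```text
the job is handed in; nothing more can be done
19.3167 None
```

I turned the dial to the 42 mm hole, tipped the jar by its lever so all three balls ran into the tray, and swung it back to its stop. I handed the job in at about 19 s.

**Dial:** the gripper's angle put it at about 1.25 rad when I let go. A wrist picture then showed the 42 mm hole over the outlet with a ball in it, and the last top view still showed that hole at the tab.

**Balls:** after the first pour (about 1.8 rad) I could see only two balls in the tray. I tipped the jar to about 1.8 rad again in case one was stuck. The last wrist view, from beside the tray, shows all three lying in it; I did not measure their speed, but they had had several seconds to settle.

**Jar:** I pushed it against its stop with about 22 N. In the last top view the lever end was back at its starting pixel.

**Bystanders:** the tape, mug, cone and the edge of the glue bottle looked unmoved in the last top view. I did not check the tube and brush again, but the arm never went near them. The gripper touched nothing at the end.

**Disagreement:** I gripped the dial bar about 5 mm off its centre along its length and turned about the dial's own axis to make up for it. Wrist force stayed under about 15 N during the turn.

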